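Shut and lock the battery hatch

ROBOT

A 7-joint arm with a two-finger parallel gripper is mounted at the origin on the work surface. World frame = base frame: x ahead of the robot, y to its left, z up, the work surface at z = 0. Lengths are in m, angles in rad, forces in N, time in s.
With the tool pointing down it reaches from about 0.4 to 0.85 m from the base axis. Payload 10.4 kg.
Tool frame: the origin (TCP) lies between the finger pads; the fingertips stand 22 mm ahead of it and the grasp point (between the pads) lies 3 mm ahead of it; z points along the fingers, y is the line along which they close (so a half turn about z gives the same grasp; the last joint's range is limited). The gripper opens to 85 mm and grips with 20 to 120 N. Pads are 22 mm wide; open, the fingers measure 114 mm over their backs; the gripper's body (76 mm by 85 mm) begins 54 mm behind the grasp point. The pads swing forward as they close: fully open they stand 13 mm farther back than shut.
Start: joints at [-1.301, 0.332, -0.065, 1.46, 0.022, 1.35, -0.088], TCP at [0.18, 0.598, 0.253] pointing down, gripper open.
Joint ranges: [-2.6, 2.6], [-0.5, 2.12], [-1.47, 1.34], [0.16, 2.42], [-1.27, 4.41], [0.06, 2.06], [-2.6, 2.6]. Speed limits (rad/s): [2.22, 2.22, 2.79, 2.79, 3.14, 3.14, 3.14].

INTERFACE

Orientations are given as a unit quaternion [x, y, z, w].
In Python, from workcell import manip, camera, ticket, boxes_of, outline_of gives the robot as it stands.
- The arm moves only by the tool carry_out, never from a script. Its argument "deltas" is a list of rows, each a list of 5 numbers: the shift along the tool's x, y, z as a fraction of full scale, then the turn about the tool's z as a fraction of full scale, then the opening, from -1 (shut) to 1 (fully open), so that 0 is half open. In form: [[tx, ty, tz, spin, gripper], ...]. A call has 1 to 20 rows; each row is the pose to reach, as a shift and turn from the pose commanded when the call began, along the tool's axes at that moment; what a row does not reach only later rows make up. Full scale, the value 1, is 150 mm for a shift and 30 degrees for a turn. A row lasts 1/8 s, in which the tool goes at most 62.5 mm and 10.7 degrees, less where a joint would pass 70% of its speed; a pose out of reach is approached as far as the arm can. A call with a number of a shift or a turn outside -1 to 1 is refused whole. A call with a gripper value outside its range is refused whole. The fingers move at their own pace and stop on an object; "force" is the grip in N (left out, the last holds). Time passes only in rows, so rows that repeat a pose let the fingers close. It gives the time, the measured TCP pose, the force, the opening and the grip force at its end, in the units of the state.
- manip.get_obs(): the state, without advancing time (a new reading comes with each control period).
- camera(name): name is "scene" or "side" or "wrist"; returns a dict with "img" (400x640x3 uint8, red, green, blue), "depth" (400x640 float32, m along the optical axis (not along the pixel's ray), 0 where there is no reading), "vertical_fov" (degrees; the focal length in pixels is half the picture's height over the tangent of half this angle, whatever the lens; pixels are square), "cx", "cy" (the principal point, pixels), "R" (3x3) and "t" (3): a world point X has camera coordinates R X + t. Camera axes: x right, y down, z forward; pixel columns grow to the right and rows downward; lengths in m; the calibration is good to about 2 mm. A picture is of the moment at which its call begins.
- ticket.hand_in(): hands the job in; it is judged then, once.
Trained networks look in a picture, given as the dict that the camera call returned (one of the last four; its "shot" number tells which), for a name from the list of things; names that differ only in an ending like _2 or _b are one class to them, and where a whole thing is asked for, a point or a joint stands for the part that bears it (a point fixed in the world has none). Each returns a list of dicts, best first, with "conf" (0 to 1); they miss things now and then, are a little off and sometimes report something else, mostly with a low value. They report only what shows in the picture. A call takes as long as a camera call.
- boxes_of(query, picture): "position" ([x, y, z] in m, in world coordinates, good to about 4 mm: the middle of the surface that is visible of it).
- outline_of(query, picture): "region" (400x640 bool, what is visible of it).
The state is a dict: "clock": time; "joint_pos": joint angles; "joint_velocities": joint speeds; "tau": joint torques, N m; "position": TCP position; "ee_rot": TCP orientation; "ft_force": force on the tool from outside, world axes, zero at the start; "torque": the same for the moment, N m; "grip_width": opening from 0.0 (shut) to 1.0 (fully open); "grasp_force": force on a finger pad.
Only numpy, scipy, OpenCV 4.12 (cv2) and the standard library are available. Lean on these libraries where they do the work, as an engineer would, in place of code of your own. Each camera call takes 0.05 s, during which the arm holds its last target. There are 200 camera calls.

TASK

The hatch on top of the grey battery supply box has been left standing ajar. Push it down fully shut with the fingertips, then set a fingertip in the slot of its round quarter-turn fastener and turn it clockwise as far as it goes, so that the hatch is locked. Do not lift the hatch or pick anything up, leave everything else on the bench where it stands, and finish with the hand clear.

Things in the scene. Friction and masses are not known exactly. Their poses are not given: they have to be found in the camera images.
- power_box: Grey painted battery supply box fixed to the bench, 240 mm front to back (x), 300 mm wide (y), 90 mm high; origin under its centre; x to its back (away from the robot at yaw 0), y to the left, z up. The hatch covers its top from y -149 to +87 mm; the strip y +90 to +150 mm is a fixed deck, top at 95 mm, with two black terminal posts 23 mm high, a small switch and a vial.
- hatch_hinge (a point): Point on the hatch's hinge line, fixed to the box at x +100, y -30, z +90 mm of its origin, with the same axes (y along the hinge line). Shut, the flat hatch reaches from here 220 mm to the front (-x) and from y -119 to +117 mm, its top 5 mm above this point. The fastener's axis is 170 mm in front of this point (-x), at y 0.
- hatch (a joint): Opening angle of the hatch, rad: 0 is fully shut, growing as the front edge (nearest the robot) rises; starts at 0.3 to 0.65. A grey plate 5 mm thick, about 0.6 kg, 220 x 236 mm, hinged along its far edge. It stays where it is left (friction hinge); a few newtons down on its front half close it.
- latch_slot (a point): Centre of the slot's floor in the round fastener, on its turning axis, 8 mm above hatch_hinge when shut. The fastener is a black disc 92 mm across, standing 17 mm above the hatch, with sloping flanks; an open-ended slot 28 mm wide, 14 mm deep and 80 mm long runs straight across its middle. The point turns with it: y along the slot, z out of the hatch.
- latch (a joint): Angle of the fastener, rad, growing clockwise from above. At 0 (unlocked) the slot is parallel to the hinge line, at the stop, 1.57 (locked), it points to the front edge. Starts at -0.25 to 0.3, stays where left, takes about 0.1 N m. Its cam tongue below passes under the box's keeper only with the hatch shut; turned while the hatch is open it keeps the hatch from shutting.
- microscope: Bystander: cream microscope, 170 x 120 mm foot, about 340 mm high, standing to the right; origin under its foot.
- torch: Bystander: grey torch 145 mm long and 36 mm thick, lying to the right of the box; origin at its underside.
- petri_dish: Bystander: closed clear dish, 90 mm across, 20 mm high, to the left of the box; origin under its centre.
- slide_box: Bystander: flat wooden box 100 x 85 x 32 mm on the left; origin under its centre.
- jar: Bystander: amber jar 54 mm across, 85 mm high, on the left; origin under its centre.
- vial: Bystander: small capped vial 26 mm across, 42 mm high, standing on the box's deck; origin under its centre.
- spare_cell: Bystander: upright round battery cell 32 mm across, 60 mm high, standing in front of the box; origin under its centre.

How it is judged:
By the outcome, as a careful person would: the job done as asked, in the order asked, and still so for the second after the job is handed in, with the robot touching nothing.
It also fails if it takes over 56 s, if anything falls off the work surface, if the arm or the gripper's body presses on something with over 40 N, if the wrist force passes 120 N, or if a joint passes its speed limit or range.

## Working session

There is one attempt and no reset: what is moved stays moved. The work goes in short steps, Python scripts to look and compute and a tool call to move; the robot and the scene stay as the last step left them, time stands still between calls to the robot, and variables do not carry over. Pictures are saved under pics/ and viewed, at most 10 in all, crops included, and the job is handed in when it is done.

Besides the shell and the picture viewer there is one more tool, called after "Request:" as name(argument=value, ...), one argument or row to a line, values as JSON. carry_out: Moves the arm, as the interface text tells. Its arguments: {"type":"object","properties":{"deltas":{"type":"array","items":{"type":"array","items":{"type":"number"}}},"force":{"type":"number"}},"required":["deltas"]}

```bash
mkdir -p pics; cat > h.py <<'E'
import numpy as np, cv2
from workcell import manip, camera, ticket, boxes_of, outline_of
from scipy.spatial.transform import Rotation as Ro
def cloud(p):
    d=p["depth"]; f=200/np.tan(np.radians(p["vertical_fov"])/2)
    v,u=np.mgrid[0:400,0:640]
    c=np.stack([(u-p["cx"])/f*d,(v-p["cy"])/f*d,d],-1)
    return (c-np.array(p["t"]))@np.array(p["R"])
E
python3 - <<'E'
from h import *
np.set_printoptions(precision=4,suppress=True)
ps={n:camera(n) for n in("scene","side")}
for n,p in ps.items():
    cv2.imwrite(f"pics/{n}1.png",p["img"][...,::-1])
    for q in("power_box","hatch","latch_slot","latch","microscope","torch","vial","spare_cell","jar"):
        print(n,q,[(np.round(b["position"],3).tolist(),round(b["conf"],2)) for b in boxes_of(q,p)[:2]])
o=manip.get_obs(); print(o)
print(Ro.from_quat(o["ee_rot"]).as_matrix())
E
```

```text
scene power_box [([0.706, -0.042, 0.111], 0.94), ([0.727, -0.224, 0.027], 0.73)]
scene hatch [([0.662, -0.072, 0.145], 0.78)]
scene latch_slot [([0.602, -0.084, 0.179], 0.95), ([0.706, -0.044, 0.113], 0.67)]
scene latch [([0.606, -0.082, 0.179], 0.74)]
scene microscope [([0.627, -0.433, 0.119], 0.62)]
scene torch [([0.724, -0.227, 0.024], 0.6)]
scene vial [([0.624, 0.075, 0.122], 0.51)]
scene spare_cell []
scene jar [([0.654, 0.447, 0.059], 0.97)]
side power_box [([0.609, -0.07, 0.075], 0.97)]
side hatch [([0.625, -0.094, 0.166], 0.77)]
side latch_slot [([0.593, -0.093, 0.191], 0.67), ([0.538, -0.469, 0.122], 0.33)]
side latch [([0.593, -0.094, 0.19], 0.56)]
side microscope [([0.611, -0.071, 0.072], 0.61), ([0.539, -0.466, 0.122], 0.56)]
side torch [([0.721, -0.234, 0.027], 0.78)]
side vial []
side spare_cell [([0.463, -0.055, 0.043], 0.71)]
side jar [([0.672, 0.194, 0.021], 0.73), ([0.626, 0.443, 0.058], 0.59)]
{'clock': 1.0, 'joint_pos': array([-1.3006,  0.3322, -0.0647,  1.4601,  0.0216,  1.3499, -0.0885]), 'joint_velocities': array([ 0.0013,  0.0002,  0.0005,  0.0004, -0.002 , -0.0005, -0.0012]), 'tau': array([  0.0001, -62.5224,   0.0497, -39.1867,   0.0168,   0.0015,
         0.    ]), 'position': array([0.1803, 0.5984, 0.2533]), 'ee_rot': array([ 0.1459,  0.9893,  0.    , -0.    ]), 'ft_force': array([-0.493 , -0.2222, -0.0806]), 'torque': array([ 0.062 , -0.0091, -0.0379]), 'grasp_force': 0.0, 'grip_width': 0.9972186228556582}
[[-0.9575  0.2886 -0.    ]
 [ 0.2886  0.9575  0.    ]
 [ 0.      0.     -1.    ]]
```

View pics/scene1.png

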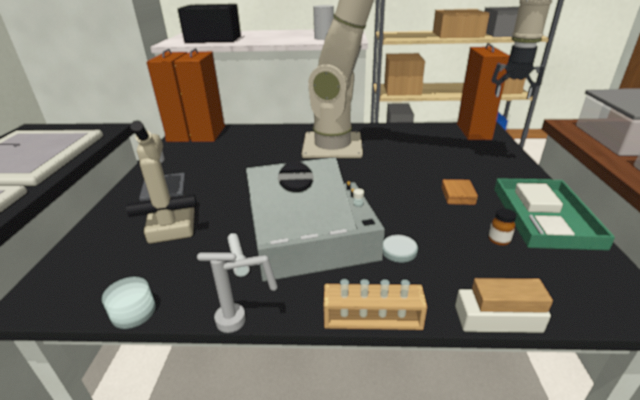

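View pics/side1.png

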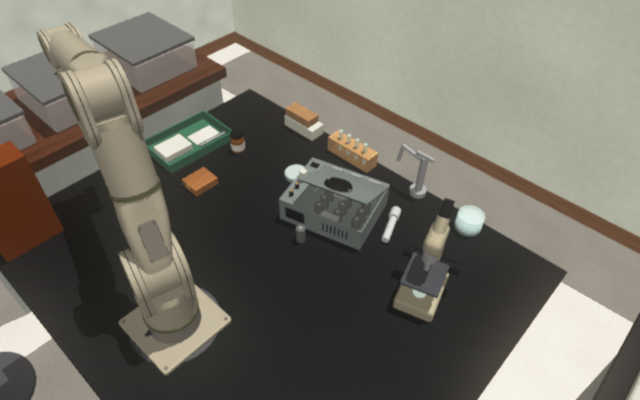

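```bash
cat > m.py <<'E'
from h import *
np.set_printoptions(precision=4,suppress=True)
p=camera("scene"); X=cloud(p)
r=[b for b in outline_of("hatch",p)][0]; print(r["conf"],r["region"].sum())
m=cv2.dilate(r["region"].astype(np.uint8),np.ones((9,9)))>0
P=X[m&(p["depth"]>0)]
rng=np.random.default_rng(0);best=None;bc=0
for _ in range(800):
    a,b,c=P[rng.choice(len(P),3)]; n=np.cross(b-a,c-a); n/=np.linalg.norm(n)+1e-12
    n*=np.sign(n[2]); k=np.abs((P-a)@n)<.003
    if k.sum()>bc and n[2]>.7: bc=k.sum();best=k
Q=P[best]; c=Q.mean(0); n=np.linalg.svd(Q-c)[2][2]; n*=np.sign(n[2])
h=-n[:2]/np.linalg.norm(n[:2]) # opening tilts normal to the back(+xbox)?
th=np.arccos(n[2])
if h[0]<0:h=-h
print("n",n,"theta",th,"yaw",np.arctan2(h[1],h[0]),bc,len(P))
yaw=np.arctan2(h[1],h[0]); bx=np.array([h[0],h[1],0]); by=np.array([-h[1],h[0],0])
# top plane: points s along front-up direction f from hinge
f=-bx*np.cos(th)+np.array([0,0,np.sin(th)])
nn=n
# hinge: H + 5mm*n on the plane, H.z=.09
y=Q@by; ylo,yhi=np.percentile(y,[.5,99.5]); print("y ext",ylo,yhi,yhi-ylo)
a=((c-.005*nn)[2]-.09)/np.sin(th); Hl=c-.005*nn-a*f
s=(Q-Hl)@f; print("s ext",np.percentile(s,[.5,99.5]))
yc=(ylo+yhi)/2+.001
H=bx*(Hl@bx)+by*yc+[0,0,.09]; print("hinge",H)
A=X.reshape(-1,3)[p["depth"].ravel()>0]
hh=(A-H)@nn-.005; ss=(A-H)@f; yy=(A-H)@by
k=(hh>.012)&(hh<.024)&(np.abs(ss-.17)<.08)&(np.abs(yy)<.08)
T=np.c_[ss,yy][k]; print("disc",k.sum(),T.mean(0),T.min(0),T.max(0),np.percentile(hh[k],[10,50,90]))
k2=(hh>-.001)&(hh<.009)&(np.hypot(ss-.17,yy)<.036); S=np.c_[ss,yy][k2]
print("slot",k2.sum(),S.mean(0)); 
if len(S)>5:
    d=np.linalg.svd(S-S.mean(0))[2][0]; print("slotdir(s,y)",d)
deck=H-bx*.0+0
for q in("vial","spare_cell"): pass
k3=(A[:,2]>.09)&(A[:,2]<.1)&(np.abs((A-H)@bx+.1)<.15)&(yy>.11)&(yy<.2); D=A[k3]-H
print("deck x",np.percentile(D@bx,[1,99]),"y",np.percentile(D@by,[1,99]),np.median(A[k3][:,2]))
E
python3 m.py
```

```text
0.64 7067
n [0.4409 0.1216 0.8893] theta 0.4750576143284031 yaw 0.269001112766531 6124 8675
y ext -0.3568777484730155 -0.12302913676909992 0.23384861170391558
s ext [-0.0009  0.2222]
hinge [ 0.7506 -0.0409  0.09  ]
disc 488 [ 0.1705 -0.0008] [ 0.1299 -0.04  ] [0.2148 0.0393] [0.0139 0.0168 0.0185]
slot 192 [0.1807 0.0003]
slotdir(s,y) [-0.0985  0.9951]
deck x [-0.2155  0.0175] y [0.1122 0.1797] 0.0968355009222789
```

Request:
carry_out(
  deltas=[
    [-0.15, -0.15, 0, 0, -1],
    [-0.35, -0.35, 0, 0, -1],
    [-0.55, -0.55, 0, 0, -1],
    [-0.75, -0.75, 0, 0, -1],
    [-1, -1, 0, 0, -1],
    [-1, -1, 0, 0, -1],
  ],
  force=30,
)

```text
clock: 1.85
position: [0.2834, 0.4083, 0.2538]
ee_rot: [0.149, 0.989, 0.0, 0.0]
ft_force: [-0.4, 0.7, 0.1]
grip_width: -0.0
grasp_force: 0.0
```

Request:
carry_out(
  deltas=[
    [-0.2, -0.2, 0, 0, -1],
    [-0.4, -0.4, 0, 0, -1],
    [-0.6, -0.6, 0, 0, -1],
    [-0.8, -0.8, 0, 0, -1],
    [-1, -1, 0, 0, -1],
    [-1, -1, 0, 0, -1],
  ],
)

```text
clock: 2.6
position: [0.3824, 0.2225, 0.2536]
ee_rot: [0.148, 0.989, 0.0, 0.0]
ft_force: [-0.4, 0.7, -0.1]
grip_width: -0.001
grasp_force: 0.0
```

Request:
carry_out(
  deltas=[
    [-0.2, -0.2, 0, 0, -1],
    [-0.4, -0.4, 0, 0, -1],
    [-0.6, -0.6, 0, 0, -1],
    [-0.8, -0.8, 0, 0, -1],
    [-1, -1, 0, 0, -1],
    [-1, -1, 0, 0, -1],
  ],
)

```text
clock: 3.35
position: [0.4823, 0.0361, 0.2534]
ee_rot: [0.148, 0.989, -0.0, 0.0]
ft_force: [-0.7, -0.1, -0.3]
grip_width: -0.001
grasp_force: 0.0
```

Request:
carry_out(
  deltas=[
    [-0.2, -0.2, 0, 0, -1],
    [-0.4, -0.4, 0, 0, -1],
    [-0.6, -0.6, 0, 0, -1],
    [-0.8, -0.8, 0, 0, -1],
    [-1, -1, 0, 0, -1],
    [-1.0, -1.0, 0, 0, -1],
  ],
)

```text
clock: 4.1
position: [0.5824, -0.1502, 0.2525]
ee_rot: [0.147, 0.989, -0.001, -0.0]
ft_force: [-0.6, 0.0, 0.6]
grip_width: 0.003
grasp_force: 0.0
```

Request:
carry_out(
  deltas=[
    [-0.14, -0.07, 0, 0, -1],
    [-0.14, -0.07, 0, 0, -1],
    [-0.14, -0.07, 0, 0, -1],
  ],
)

```text
clock: 4.47
position: [0.5987, -0.1634, 0.253]
ee_rot: [0.145, 0.989, 0.0, -0.0]
ft_force: [0.9, 0.2, 0.3]
grip_width: -0.002
grasp_force: 0.0
```

Request:
carry_out(
  deltas=[
    [0, 0, 0.1, 0, -1],
    [0, 0, 0.2, 0, -1],
    [0, 0, 0.3, 0, -1],
    [0, 0, 0.38, 0, -1],
    [0, 0, 0.46, 0, -1],
    [0, 0, 0.54, 0, -1],
    [0, 0, 0.62, 0, -1],
    [0, 0, 0.7, 0, -1],
    [0, 0, 0.78, 0, -1],
    [0, 0, 0.84, 0, -1],
    [0, 0, 0.88, 0, -1],
    [0, 0, 0.88, 0, -1],
  ],
)

```text
clock: 5.98
position: [0.5987, -0.1651, 0.1208]
ee_rot: [0.146, 0.989, 0.0, -0.0]
ft_force: [0.5, 0.8, 0.7]
grip_width: -0.001
grasp_force: 0.0
```

Request:
carry_out(
  deltas=[
    [0, 0, 0.01, 0, -1],
    [0, 0, 0.02, 0, -1],
    [0, 0, 0.03, 0, -1],
    [0, 0, 0.03, 0, -1],
  ],
)

```text
clock: 6.48
position: [0.599, -0.1652, 0.1172]
ee_rot: [0.146, 0.989, 0.0, 0.0]
ft_force: [-1.0, 0.7, 5.5]
grip_width: -0.003
grasp_force: 2.4
```

Request:
carry_out(
  deltas=[
    [0, 0, 0.01, 0, -1],
    [0, 0, 0.02, 0, -1],
    [0, 0, 0.02, 0, -1],
  ],
)

```text
clock: 6.85
position: [0.5991, -0.1653, 0.1169]
ee_rot: [0.146, 0.989, 0.001, 0.001]
ft_force: [-12.8, 5.8, 32.4]
grip_width: -0.001
grasp_force: 15.9
```

```bash
python3 - <<'E'
from h import *
p=camera("scene"); X=cloud(p); cv2.imwrite("pics/s2.png",cv2.resize(p["img"][130:290,220:420,::-1],None,fx=4,fy=4,interpolation=2)[:600])
A=X[p["depth"]>0]; y=.269; bx=np.array([np.cos(y),np.sin(y)]);by=np.array([-bx[1],bx[0]])
D=A[:,:2]-[.7506,-.0409]; s=-D@bx; t=D@by; z=A[:,2]
for a in(.02,.06,.1,.18,.21):
    k=(abs(s-a)<.01)&(t>.06)&(t<.1)&(z>.05)&(z<.2); print(a,k.sum(),np.median(z[k]))
print(manip.get_obs()["ft_force"])
E
```

```text
0.02 81 0.09666592295004002
0.06 74 0.09672091797617098
0.1 60 0.09685303156277109
0.18 56 0.09687803792285504
0.21 53 0.09705604333943722
[-12.93700613   6.35341044  31.53090509]
```

View pics/s2.png

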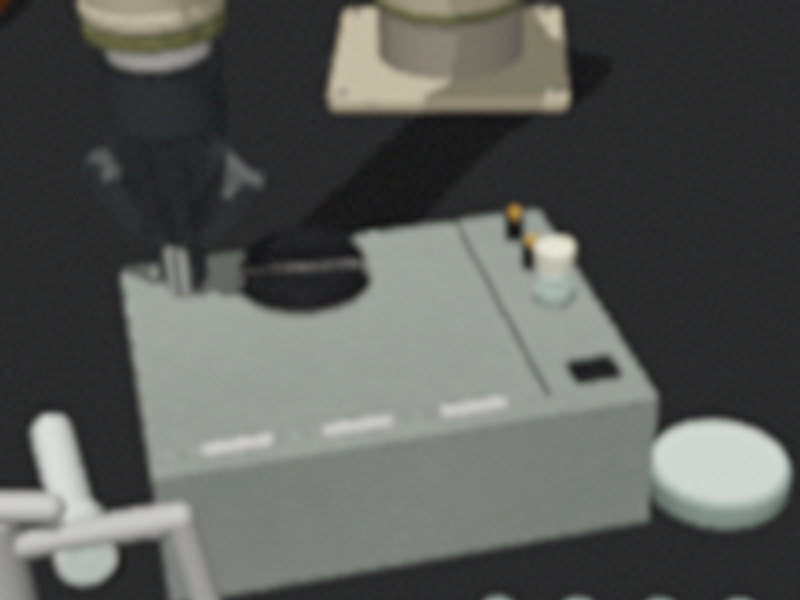

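Request:
carry_out(
  deltas=[
    [0, 0, -0.1, 0, -1],
    [0, 0, -0.25, 0, -1],
    [0, 0, -0.4, 0, -0.5],
    [0.06, 0.12, -0.4, -0.2, 0],
    [0.12, 0.24, -0.4, -0.4, 0],
    [0.18, 0.36, -0.4, -0.6, 0],
    [0.23, 0.48, -0.4, -0.8, 0],
    [0.23, 0.48, -0.4, -0.89, 0],
    [0.23, 0.48, -0.4, -0.89, 0],
    [0.23, 0.48, -0.4, -0.89, 0],
  ],
)

```text
clock: 8.15
position: [0.5864, -0.0868, 0.1738]
ee_rot: [-0.086, 0.996, -0.0, -0.0]
ft_force: [0.3, 0.3, -0.6]
grip_width: 0.498
grasp_force: 0.0
```

```bash
python3 - <<'E'
from h import *
np.set_printoptions(precision=4,suppress=True)
for n in("scene","wrist"):
    p=camera(n); X=cloud(p); cv2.imwrite(f"pics/{n}3.png",p["img"][...,::-1])
    for q in("latch_slot",): print(n,[(b["position"],b["conf"]) for b in boxes_of(q,p)])
    A=X[p["depth"]>0]; y=.269; bx=np.array([np.cos(y),np.sin(y)]);by=np.array([-bx[1],bx[0]])
    D=A[:,:2]-[.7506,-.0409]; s=-D@bx; t=D@by; z=A[:,2]
    k=(z>.106)&(z<.118)&(np.hypot(s-.17,t)<.06); print("top",k.sum(),s[k].min(),s[k].max(),t[k].min(),t[k].max(),np.median(z[k]))
    k=(z>.094)&(z<.105)&(np.hypot(s-.17,t)<.036); print("slot",k.sum())
    if k.sum()>5:
        S=np.c_[s,t][k]; print(S.mean(0),np.linalg.svd(S-S.mean(0))[2][0],np.median(z[k]))
o=manip.get_obs(); print(o["position"],o["joint_pos"],Ro.from_quat(o["ee_rot"]).as_matrix()[:,1],o["grip_width"],o["ft_force"])
E
```

```text
scene [([0.6295, -0.4334, 0.1169], 0.73), ([0.6007, -0.0893, 0.1087], 0.56)]
top 389 0.12826632667388693 0.21346648289702258 -0.042017588738227245 0.041701641058529415 0.11289467664006453
slot 57
[0.1871 0.0007] [ 0.0884 -0.9961] 0.10168780352066656
wrist [([0.5719, -0.0505, 0.0938], 0.62)]
top 6638 0.13127205382640464 0.2169118014370252 -0.04305624343583247 0.04125548035574962 0.11226855600132679
slot 3228
[ 0.1695 -0.0001] [-0.1184  0.993 ] 0.09846650099805832
[ 0.5865 -0.0867  0.1737] [-0.3871  0.3469  0.5621  1.678  -0.1978  1.1739  1.9682] [-0.1716  0.9852 -0.    ] 0.5000341102519843 [-0.5714 -0.4271 -1.1809]
```

View pics/wrist3.png

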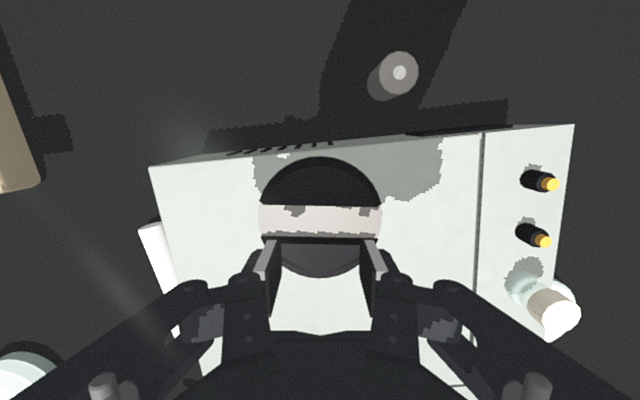

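Request:
carry_out(
  deltas=[
    [0, 0, 0.1, 0.04, 0],
    [0, 0, 0.2, 0.04, 0],
    [0, 0, 0.26, 0.04, 0],
    [0, 0, 0.31, 0.04, 0],
    [0, 0, 0.34, 0.04, 0],
    [0, 0, 0.36, 0.04, 0],
    [0, 0, 0.36, 0.04, 0],
  ],
)

```text
clock: 9.22
position: [0.5865, -0.0864, 0.1198]
ee_rot: [-0.076, 0.997, 0.0, 0.0]
ft_force: [-0.2, -0.1, 0.2]
grip_width: 0.499
grasp_force: 0.0
```

Request:
carry_out(
  deltas=[
    [0, 0, 0.01, 0, 0],
    [0, 0, 0.02, 0, 0],
    [0, 0, 0.02, 0, 0],
  ],
)

```text
clock: 9.6
position: [0.5868, -0.0865, 0.1181]
ee_rot: [-0.076, 0.997, 0.0, 0.0]
ft_force: [-5.8, 1.2, 12.3]
grip_width: 0.5
grasp_force: 6.2
```

Request:
carry_out(
  deltas=[
    [0, 0, -0.02, 0, 0],
    [0, 0, -0.02, 0.15, 0],
    [0, 0, -0.02, 0.3, 0],
    [0, 0, -0.02, 0.45, 0],
    [0, 0, -0.02, 0.6, 0],
    [0, 0, -0.02, 0.8, 0],
    [0, 0, -0.02, 1, 0],
    [0, 0, -0.02, 1, 0],
  ],
)

```text
clock: 10.6
position: [0.5861, -0.0865, 0.1196]
ee_rot: [0.184, 0.983, -0.0, -0.0]
ft_force: [-3.5, -0.3, 1.6]
grip_width: 0.503
grasp_force: 1.3
```

Request:
carry_out(
  deltas=[
    [0, 0, 0, 0.2, 0],
    [0, 0, 0, 0.4, 0],
    [0, 0, 0, 0.6, 0],
    [0, 0, 0, 0.8, 0],
    [0, 0, 0, 1, 0],
    [0, 0, 0, 1, 0],
  ],
)

```text
clock: 11.35
position: [0.5862, -0.0862, 0.1195]
ee_rot: [0.431, 0.902, -0.0, -0.0]
ft_force: [-3.6, 1.1, 0.8]
grip_width: 0.498
grasp_force: 1.5
```

Request:
carry_out(
  deltas=[
    [0, 0, 0, 0.2, 0],
    [0, 0, 0, 0.4, 0],
    [0, 0, 0, 0.6, 0],
    [0, 0, 0, 0.78, 0],
    [0, 0, 0, 0.9, 0],
    [0, 0, 0, 0.9, 0],
  ],
)

```text
clock: 12.1
position: [0.5868, -0.0867, 0.1198]
ee_rot: [0.63, 0.777, -0.0, 0.0]
ft_force: [0.0, -1.2, -0.8]
grip_width: 0.503
grasp_force: 0.4
```

```bash
python3 -c "
from h import *
o=manip.get_obs(); print(o['torque'],o['ft_force'],o['joint_pos'])"
```

```text
[-0.15370942 -0.04779169  0.04434255] [ 0.03658733 -1.16079375 -0.81167502] [-0.5986338   0.48924103  0.85542385  1.7397547  -0.40878838  1.10071056
  0.59623193]
```

Request:
carry_out(
  deltas=[
    [0, 0, 0, 0.05, 0],
    [0, 0, 0, 0.1, 0],
    [0, 0, 0, 0.1, 0],
  ],
)

```text
clock: 12.48
position: [0.5867, -0.0868, 0.1199]
ee_rot: [0.651, 0.759, -0.0, 0.0]
ft_force: [1.3, -3.9, -2.5]
grip_width: 0.502
grasp_force: 2.4
```

```bash
python3 -c "
from h import *
o=manip.get_obs(); print(o['torque'],o['ft_force'],o['ee_rot'])"
```

```text
[-0.79411878 -0.38919707  0.17686614] [ 1.34308314 -3.89430261 -2.50638258] [ 6.51268395e-01  7.58847364e-01 -3.27224942e-05  3.94933442e-04]
```

Request:
carry_out(
  deltas=[
    [0, 0, 0, 0.05, 0],
    [0, 0, 0, 0.1, 0],
    [0, 0, 0, 0.1, 0],
  ],
)

```text
clock: 12.85
position: [0.5867, -0.0869, 0.1199]
ee_rot: [0.67, 0.742, -0.001, 0.001]
ft_force: [2.4, -6.0, -3.1]
grip_width: 0.501
grasp_force: 35.1
```

```bash
python3 -c "
from h import *
o=manip.get_obs(); print(o['torque'],o['ft_force'],o['ee_rot'])"
```

```text
[-1.32692549 -0.4688945   2.24474363] [ 2.37311817 -6.03024174 -3.0942104 ] [ 6.70117514e-01  7.42254481e-01 -5.60226183e-04  6.98647073e-04]
```

Request:
carry_out(
  deltas=[
    [0, 0, 0, -0.15, 0],
    [0, 0, 0, -0.25, 0],
    [0, 0, -0.1, -0.25, 0],
    [0, 0, -0.3, -0.25, 0],
    [0, 0, -0.6, -0.25, 0],
    [0, 0, -0.9, -0.25, 0],
    [0, 0, -0.9, -0.25, 0],
  ],
)

```text
clock: 13.72
position: [0.588, -0.0868, 0.2592]
ee_rot: [0.622, 0.783, 0.002, 0.002]
ft_force: [0.2, 0.9, 0.0]
grip_width: 0.502
grasp_force: 0.0
```

```bash
python3 - <<'E'
from h import *
np.set_printoptions(precision=4,suppress=True)
p=camera("wrist"); X=cloud(p); cv2.imwrite("pics/wrist4.png",p["img"][...,::-1])
A=X[p["depth"]>0]; y=.269; bx=np.array([np.cos(y),np.sin(y)]);by=np.array([-bx[1],bx[0]])
D=A[:,:2]-[.7506,-.0409]; s=-D@bx; t=D@by; z=A[:,2]
k=(z>.094)&(z<.105)&(np.hypot(s-.17,t)<.036); S=np.c_[s,t][k]; print(k.sum(),S.mean(0),np.linalg.svd(S-S.mean(0))[2][0],np.median(z[k]))
for a in(.06,.1,.2):
    k=(abs(s-a)<.01)&(abs(t)>.07)&(abs(t)<.1)&(z>.05)&(z<.2); print(a,k.sum(),np.median(z[k]))
E
```

```text
1712 [ 0.17   -0.0032] [ 1.     -0.0006] 0.09844254109461775
0.06 1117 0.09540289463565108
0.1 693 0.09537995488270493
0.2 1107 0.09541523831595183
```

View pics/wrist4.png

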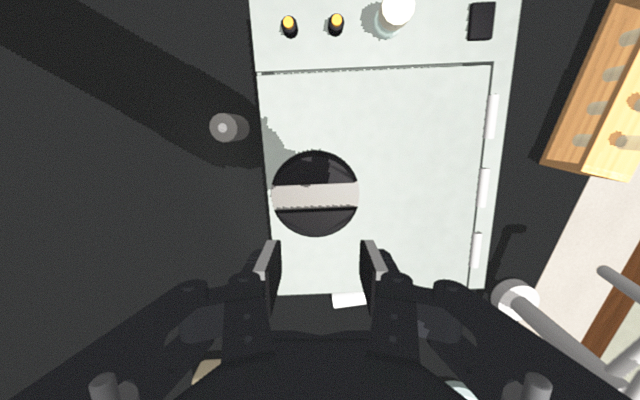

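The wrist view shows the slot (272–358, 195) pointing straight at the front edge, at 90° in the measurement. The hatch is flat, with its top at 95 mm, and the hand is clear. I'm handing in.

```bash
python3 -c "
from h import *
print(ticket.hand_in())"
```

```text
the job is handed in; nothing more can be done
None
```

The hatch is fully shut and the fastener is turned clockwise to its stop, with the slot measured at 90° and pointing to the front edge; the hand is clear and the job is handed in, with no verdict returned.

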